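# Sort the containers into their own drip dishes

### The job

The tall pot and the two bottles stand in each other's drip dishes. Move them round so that the tall pot stands in the largest dish, the wider, white-capped bottle in the middle-sized dish and the slim, red-capped bottle in the smallest dish, each upright and in the middle of its dish; the empty black tray between them is free for parking one on the way. Do not tip any of them over, and leave the pipette-tip box where it stands.

Things in the scene. Friction and masses are not known exactly. Their poses are not given: they have to be found in the camera images.
- pot_center (a point): The tall container: white cylindrical pot with a push lid, 165 mm tall; body 59 mm across up to a height of 150 mm, lid 64 mm across above that, firmly shut (the pot can be held by it). Origin on its axis, half-way up (82.5 mm above its foot); z runs along its axis, up. About 0.14 kg. Starts in the smallest dish, which holds its foot with about 2 mm to spare all round.
- bottle_center (a point): The wider bottle: white plastic bottle with a white screw cap, 129 mm tall; body 61 mm across up to about 95 mm, then a shoulder, cap 45 mm across from 108 mm to the top. Origin on its axis, half-way up (64.5 mm above its foot); z up its axis. About 0.15 kg. Starts in the largest dish.
- small_center (a point): The small bottle: slim white plastic bottle with a red screw cap, 120 mm tall, body 52 mm across up to about 90 mm, then a shoulder, cap 37 mm across from 100 mm to the top. Origin on its axis, half-way up (60 mm above its foot); z up its axis. About 0.12 kg. Starts somewhere in the middle-sized dish.
- dish_large: Largest of three round, flat, open drip dishes of plain stainless steel, fixed to the bench: 100 mm across outside, 96 mm inside, rim 8 mm above the bench, wall and floor 2 mm thick. Origin: underside centre, on the bench; z up. The tall pot belongs here.
- dish_medium: Middle-sized of three round, flat, open drip dishes of plain stainless steel, fixed to the bench: 84 mm across outside, 80 mm inside, rim 8 mm above the bench, wall and floor 2 mm thick. Origin: underside centre, on the bench; z up. The white-capped bottle belongs here.
- dish_small: Smallest of three round, flat, open drip dishes of plain stainless steel, fixed to the bench: 68 mm across outside, 64 mm inside, rim 8 mm above the bench, wall and floor 2 mm thick. Origin: underside centre, on the bench; z up. The slim red-capped bottle belongs here.
- tool_tray: Empty black rectangular tray that stands fixed amid the dishes: a free spot for standing a container on the way. 200 x 140 mm outside, 194 x 134 mm inside, walls 35 mm high, floor 3 mm thick. The rim of the white sink to the right of the tray and dishes is 85 mm high; the tall dark bottles beyond stand 245 mm high. Origin: underside centre, on the bench; y along its long side, x along its short side, z up.
- tip_box: Bystander, to be left alone: a closed clear plastic pipette-tip box with a blue latch, 85 x 112 mm, 76 mm tall, standing loose beyond the dishes. Origin: underside centre, z up.
There are look-alikes about, which are no part of the job. Leave any purple or yellow look-alike of the part that bears small_center alone.

How it is judged:
By the outcome, as a careful person would: the job done as asked, in the order asked, and still so for the second after the job is handed in, with the robot touching nothing.
It also fails if it takes over 90 s, if anything falls off the work surface, if the arm or the gripper's body presses on something with over 40 N, if the wrist force passes 120 N, or if a joint passes its speed limit or range.

### The arm

A 7-joint arm with a two-finger parallel gripper is mounted at the origin on the work surface; the furniture and walls round the work are solid. World frame = base frame: x ahead of the robot, y to its left, z up, the work surface at z = 0. Lengths are in m, angles in rad, forces in N, time in s.
With the tool pointing down it reaches from about 0.425 to 0.925 m from the base axis. Payload 6.8 kg.
Tool frame: the origin (TCP) lies on the centre line of the jaws, within the pads' length; the fingertips stand 25 mm ahead of it and the grasp point (between the pads) lies 6 mm ahead of it; z points along the fingers, y is the line along which they close (so a half turn about z gives the same grasp; the last joint's range is limited). The gripper opens to 85 mm and grips with 20 to 120 N. Pads are 22 mm wide; open, the fingers measure 114 mm over their backs; the gripper's body (76 mm by 85 mm) begins 54 mm behind the grasp point. The pads swing forward as they close: fully open they stand 13 mm farther back than shut.
Start: joints at [1.067, 0.477, 0.022, 1.555, -0.011, 1.109, -0.083], TCP at [0.26, -0.623, 0.256] pointing down, gripper open.
Joint ranges: [-2.96, 2.96], [-0.34, 2.1], [-1.41, 1.46], [0.24, 2.44], [-1.37, 4.51], [0.17, 1.92], [-2.96, 2.96]. Speed limits (rad/s): [2.39, 2.39, 3.14, 3.14, 3.14, 3.14, 3.14].

### API

Orientations are given as a rotation vector (axis times angle).
In Python, from bench import telemetry, grab_frame, job gives the robot as it stands.
- The arm moves only by the tool apply_moves, never from a script. Its argument "rows" is a list of rows, each a list of 2 entries, a list of its own where there are three numbers: the shift along the tool's x, y, z each as a share of 250 mm, from -1 to 1, then the turn, a rotation vector about the tool's x, y, z each as a share of pi rad, from -1 to 1. A call has 1 to 10 rows; each row is the pose to reach, as a shift and turn from the pose commanded when the call began, along the tool's axes at that moment, turning the shorter way round; what a row does not reach only later rows make up. A row lasts 1/8 s, in which the tool goes at most 62.5 mm and 10.7 degrees, less where a joint would pass 70% of its speed; a pose out of reach is approached as far as the arm can. A call with a number of a shift or a turn outside -1 to 1 is refused whole. A call with a gripper value outside its range is refused whole. "jaw" is the gripper's target within -1 to 1 (fully open at 1, half-way at 0, shut at -1), set as the call begins (left out, the last holds). The fingers move at their own pace and stop on an object; "newtons" is the grip in N (left out, the last holds). Time passes only in rows, so rows that repeat a pose let the fingers close. It gives the time, the measured TCP pose, the force, the opening and the grip force at its end, in the units of the state.
- telemetry.get_obs(): the state, without advancing time (a new reading comes with each control period).
- grab_frame(name): name is "scene" or "side" or "wrist"; returns a dict with "frame" (420x560x3 uint8, red, green, blue), "vertical_fov" (degrees; the focal length in pixels is half the picture's height over the tangent of half this angle, whatever the lens; pixels are square), "cx", "cy" (the principal point, pixels), "k1" (the pictures are not rectified: a ray, as slopes to the right and down, at radius r is drawn at 1 + k1 r^2 times it, then the intrinsics apply), "origin" and "attitude" of the camera in the world. Camera axes: x right, y up, looking along -z (the intrinsics and any distortion apply to the point x, -y, -z); pixel columns grow to the right and rows downward; lengths in m; the calibration is good to about 2 mm. A picture is of the moment at which its call begins. There is no depth.
- job.hand_in(): hands the job in; it is judged then, once.
The state is a dict: "clock": time; "joints": joint angles; "qvel": joint speeds; "tau": joint torques, N m; "tcp_pos": TCP position; "orientation": TCP orientation; "contact_force": force on the tool from outside, world axes, zero at the start; "moment": the same for the moment, N m; "grip_width": finger opening in m; "gripper_force": force on a finger pad.
Only numpy, scipy, OpenCV 4.12 (cv2) and the standard library are available. Lean on these libraries where they do the work, as an engineer would, in place of code of your own. Each camera call takes 0.05 s, during which the arm holds its last target. There are 200 camera calls.

## Working session

There is one attempt and no reset: what is moved stays moved. The work goes in short steps, Python scripts to look and compute and a tool call to move; the robot and the scene stay as the last step left them, time stands still between calls to the robot, and variables do not carry over. Pictures are saved under pics/ and viewed, at most 14 in all, crops included, and the job is handed in when it is done.

Besides the shell and the picture viewer there is one more tool, called by a JSON object that holds its "op" and its "data", one argument or row to a line. apply_moves: Moves the arm, as the interface text tells. Its arguments: {"type":"object","properties":{"rows":{"type":"array"},"jaw":{"type":"number"},"newtons":{"type":"number"}},"required":["rows"]}

```bash
mkdir -p pics; ls; cat > h.py <<'E'
import numpy as np, cv2
from scipy.spatial.transform import Rotation as R
from bench import telemetry, grab_frame, job
def snap(n,fn):
    f=grab_frame(n); cv2.imwrite('pics/'+fn,f['frame'][:,:,::-1]); 
    np.save('pics/'+fn+'.npy',{k:v for k,v in f.items()},allow_pickle=True); return f
def load(fn): return np.load('pics/'+fn+'.npy',allow_pickle=True).item()
def rot(f):
    a=np.array(f['attitude'],float)
    if a.shape==(3,3): return a
    return R.from_rotvec(a).as_matrix() if a.size==3 else R.from_quat(a).as_matrix()
def K(f):
    h,w=f['frame'].shape[:2]; fl=h/2/np.tan(np.radians(f['vertical_fov'])/2)
    return np.array([[fl,0,f['cx']],[0,fl,f['cy']],[0,0,1.]])
def ray(f,u,v):
    p=cv2.undistortPointsIter(np.array([[[u,v]]],float),K(f),np.array([f['k1'],0,0,0.]),None,None,(3,100,1e-10))[0,0]
    return rot(f)@np.array([p[0],-p[1],-1])
def onz(f,u,v,z):
    d=ray(f,u,v);o=np.array(f['origin']);return o+d*(z-o[2])/d[2]
def proj(f,P):
    c=(np.atleast_2d(P)-np.array(f['origin']))@rot(f)
    x=c[:,0]/-c[:,2];y=-c[:,1]/-c[:,2];s=1+f['k1']*(x*x+y*y);k=K(f)
    return np.c_[k[0,0]*x*s+k[0,2],k[0,0]*y*s+k[1,2]]
E
python3 - <<'E'
from h import *
for n in ['scene','side','wrist']:
    f=snap(n,n+'0.png'); print(n,{k:v for k,v in f.items() if k!='frame'})
print(telemetry.get_obs())
a=np.vstack([load(n+'0.png')['frame'][:,:,::-1] for n in ['scene']]); 
E
```

```text
pics
scene {'vertical_fov': 53.33680639833579, 'cx': 282.0128962241276, 'cy': 213.46226765415759, 'k1': -0.05663487408296216, 'origin': array([0.13617282, 0.03436204, 1.11983316]), 'attitude': array([ 0.47191087, -0.19034088, -0.78458471])}
side {'vertical_fov': 52.846773540571654, 'cx': 280.59194493673755, 'cy': 211.76073203793393, 'k1': -0.092011306704629, 'origin': array([ 0.44692803, -0.51079681,  0.58916427]), 'attitude': array([ 1.08886256, -0.03369211, -0.10012201])}
wrist {'vertical_fov': 59.05417900869407, 'cx': 281.68074013134515, 'cy': 208.7201087128668, 'k1': 0.015739100054660435, 'origin': array([ 0.32274965, -0.5975462 ,  0.37300974]), 'attitude': array([-0.23863286,  0.16230009, -1.16573194])}
{'clock': 0.15, 'joints': array([ 1.06691947,  0.47764223,  0.02240108,  1.5561673 , -0.01148788,
        1.10934072, -0.08308746]), 'qvel': array([-0.00010869, -0.00138079,  0.00233789, -0.00486117,  0.0015162 ,
       -0.00053685,  0.00091553]), 'tau': array([ 2.98792649e-03, -5.96925294e+01,  1.60978016e+00, -2.81487250e+01,
        1.24846780e-02,  6.55853059e-03, -3.38789357e-05]), 'tcp_pos': array([ 0.26003663, -0.62245968,  0.25555274]), 'orientation': array([-3.07894361e+00, -6.17347841e-01,  6.48941954e-04]), 'contact_force': array([ 0.18863762, -0.58736912,  0.13396644]), 'moment': array([ 0.0086411 , -0.0060935 , -0.02427114]), 'gripper_force': 0.0, 'grip_width': 0.08528867154664652}
```

View pics/scene0.png

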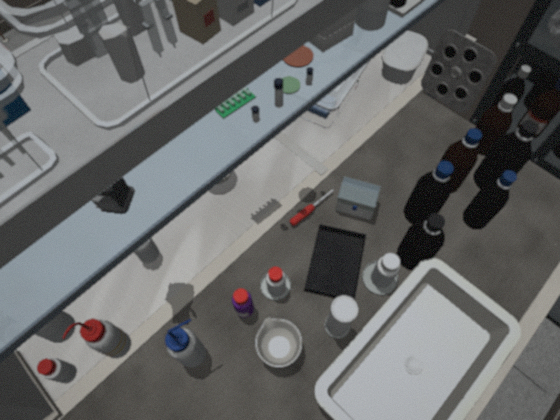

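View pics/side0.png

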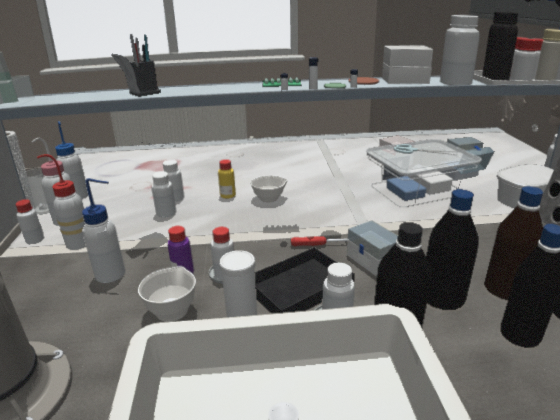

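```bash
python3 - <<'E'
from h import *
f=load('scene0.png'); s=load('side0.png')
for n,u,v,z in [('pot',343,307,.167),('bot',389,261,.131),('small',275,273,.122),('purple',242,296,.12)]:
    P=onz(f,u,v,z); print(n,P.round(3),'side px',proj(s,P).round(0))
for n,u,v in [('traycorners',319,226),('',366,235),('',356,299),('',306,290)]:print(n,onz(f,u,v,.035).round(3))
for n,u,v in [('box',342,178),('',381,184),('',374,209)]:print(n,onz(f,u,v,.076).round(3))
for n,u,v in [('bowl',279,345),('funnel top blue',178,330),('sink',432,262),('sink',320,390)]:print(n,onz(f,u,v,.085).round(3))
a=f['frame'][210:350,220:420,::-1]; b=s['frame'][200:350,120:380,::-1]
A=cv2.resize(a,(800,560),interpolation=cv2.INTER_CUBIC)
cv2.imwrite('pics/c1.png',np.clip(A*1.5,0,255))
E
```

```text
pot [0.421 0.126 0.167] side px [[237. 258.]]
bot [0.604 0.122 0.131] side px [[337. 268.]]
small [0.382 0.31  0.122] side px [[220. 230.]]
purple [0.284 0.327 0.12 ] side px [[176. 230.]]
traycorners [0.595 0.343 0.035]
 [0.667 0.227 0.035]
 [0.501 0.127 0.035]
 [0.427 0.24  0.035]
box [0.744 0.389 0.076]
 [0.809 0.292 0.076]
 [0.727 0.255 0.076]
bowl [0.267 0.184 0.085]
funnel top blue [0.119 0.387 0.085]
sink [0.703 0.041 0.085]
sink [0.26  0.044 0.085][ WARN:0@0.252] global loadsave.cpp:1063 imwrite_ Unsupported depth image for selected encoder is fallbacked to CV_8U.
```

View pics/c1.png

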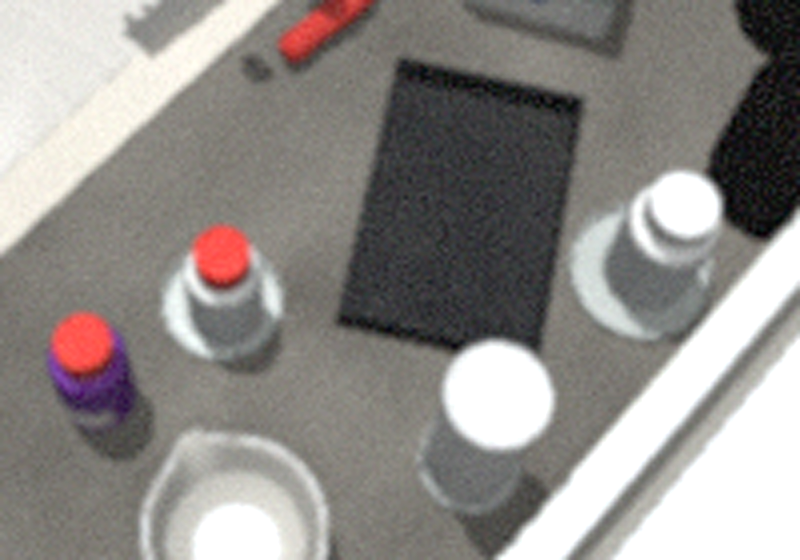

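View pics/wrist0.png

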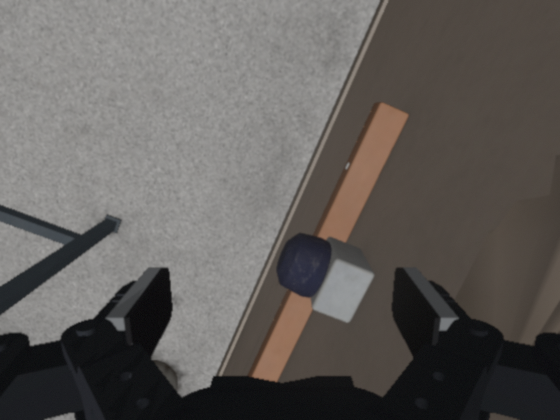

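Candidates in the scene image are listed below.
- **Slim bottle:** white body with red cap at (275,275), chosen, standing in the medium dish. Look-alikes are purple at (242,298), the red-topped bottles at (95,332) and (48,367), and yellow in the side view at (227,180).
- **Wide bottle:** white cap at (388,263), standing in the large dish.
- **Pot:** white lid at (343,309).

The crop confirms all three, and the side view agrees with the computed positions.

```bash
cat >> h.py <<'E'
from scipy.optimize import least_squares
def fitc(f,pts,r,z):
    W=np.array([onz(f,u,v,z)[:2] for u,v in pts])
    s=least_squares(lambda c:np.hypot(*(W-c).T)-r,W.mean(0)); return s.x,(s.fun*1000).round(1)
def to(P,yang,tip=None):
    """shares for going to TCP P, tool down, tool y at world angle yang deg"""
    o=telemetry.get_obs(); R0=R.from_rotvec(o['orientation']).as_matrix()
    y=np.array([np.cos(np.radians(yang)),np.sin(np.radians(yang)),0]); z=np.array([0,0,-1.]); x=np.cross(y,z)
    T=np.c_[x,y,z]; 
    sh=R0.T@(np.array(P)-o['tcp_pos'])/.25; tu=R.from_matrix(R0.T@T).as_rotvec()/np.pi
    print('tcp',o['tcp_pos'].round(4),'yang',np.degrees(np.arctan2(R0[1,1],R0[0,1])).round(1),'shift',sh.round(3),'turn',tu.round(3),'q',o['joints'].round(2))
E
python3 - <<'E'
from h import *
f=load('scene0.png')
c=lambda L:[(220+x/4,210+y/4) for x,y in L]
print('large',fitc(f,c([(571,262),(580,238),(603,316),(640,336),(680,324),(714,270)]),.05,.008))
print('medium',fitc(f,c([(163,300),(175,332),(215,357),(262,345),(284,300),(272,270)]),.042,.008))
print('small',fitc(f,c([(421,470),(432,497),(470,514),(510,500)]),.034,.008))
for u,v in [(432,220),(443,168),(473,136),(507,179)]:print('dark cap',onz(f,u,v,.245).round(3))
to([.45,-.1,.28],0);
E
```

```text
large (array([0.60954889, 0.12096743]), array([ 0.9, -2.5, -1.1,  2. , -2.3, -0.8]))
medium (array([0.38755709, 0.31555148]), array([-0.2, -1.5, -0.5,  0.3,  0.1, -2. ]))
small (array([0.42061445, 0.11781929]), array([-0.4,  0.8, -0.7,  0.3]))
dark cap [0.704 0.101 0.245]
dark cap [0.848 0.166 0.245]
dark cap [0.993 0.166 0.245]
dark cap [0.935 0.03  0.245]
tcp [ 0.26   -0.6225  0.2556] yang -67.3 shift [ 1.507 -1.636 -0.096] turn [-0.    -0.    -0.374] q [ 1.07  0.48  0.02  1.56 -0.01  1.11 -0.08]
```

{"op": "apply_moves", "data": {
  "rows": [
    [[0.86, -0.39, -0.18], [0, 0, -0.3]],
    [[0.86, -0.39, -0.18], [0, 0, -0.3]],
    [[0.86, -0.39, -0.18], [0, 0, -0.3]],
    [[0.86, -0.39, -0.18], [0, 0, -0.3]],
    [[0.86, -0.39, -0.18], [0, 0, -0.3]],
    [[0.86, -0.39, -0.18], [0, 0, -0.3]]
  ],
  "jaw": 1,
  "newtons": 30
}}

```text
clock: 0.9
tcp_pos: [0.4211, -0.4497, 0.3011]
orientation: [-2.464, -1.948, 0.0]
contact_force: [-0.3, -0.8, 0.2]
grip_width: 0.0855
gripper_force: 0.0
```

```bash
python3 -c "
from h import *
to([.52,-.23,.30],40)"
```

```text
tcp [ 0.4211 -0.4497  0.3011] yang -13.4 shift [0.946 0.182 0.004] turn [-0.    -0.    -0.296] q [ 0.9   0.36 -0.24  1.64  0.09  1.16  0.41]
```

{"op": "apply_moves", "data": {
  "rows": [
    [[0.95, 0.18, 0], [0, 0, -0.3]],
    [[0.95, 0.18, 0], [0, 0, -0.3]],
    [[0.95, 0.18, 0], [0, 0, -0.3]],
    [[0.95, 0.18, 0], [0, 0, -0.3]],
    [[0.95, 0.18, 0], [0, 0, -0.3]],
    [[0.95, 0.18, 0], [0, 0, -0.3]]
  ]
}}

```text
clock: 1.65
tcp_pos: [0.519, -0.2301, 0.3009]
orientation: [-1.319, -2.851, 0.001]
contact_force: [0.1, -0.1, -0.0]
grip_width: 0.0856
gripper_force: 0.0
```

```bash
python3 -c "
from h import *
to([.58,0.0,.30],90)"
```

```text
tcp [ 0.519  -0.2301  0.3009] yang 40.3 shift [0.544 0.782 0.003] turn [-0.    -0.    -0.276] q [ 0.72  0.3  -0.51  1.74  0.16  1.14  0.87]
```

{"op": "apply_moves", "data": {
  "rows": [
    [[0.54, 0.78, 0], [0, 0, -0.28]],
    [[0.54, 0.78, 0], [0, 0, -0.28]],
    [[0.54, 0.78, 0], [0, 0, -0.28]],
    [[0.54, 0.78, 0], [0, 0, -0.28]],
    [[0.54, 0.78, 0], [0, 0, -0.28]],
    [[0.54, 0.78, 0], [0, 0, -0.28]]
  ]
}}

```text
clock: 2.4
tcp_pos: [0.5795, -0.0014, 0.3006]
orientation: [0.016, -3.14, 0.001]
contact_force: [-0.6, -1.0, 0.4]
grip_width: 0.0851
gripper_force: 0.0
```

```bash
python3 -c "
from h import *
to([.604,0.122,.25],90); snap('wrist','w1.png')"
```

```text
tcp [ 0.5795 -0.0014  0.3006] yang 90.6 shift [-0.104  0.493  0.202] turn [-0.    -0.     0.003] q [ 0.48  0.37 -0.75  1.7   0.27  1.18  1.24]
```

View pics/w1.png

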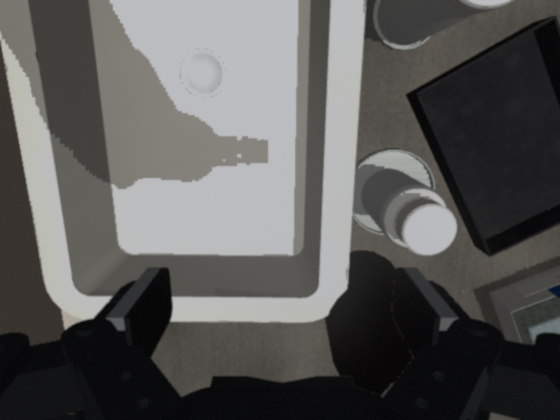

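The wrist view shows the wide bottle's white cap at (429,229) in the large dish, with its rim arc around (395,150). The dark bottle is just below it, and the tray is to the right.

```bash
python3 -c "
from h import *
f=load('w1.png'); P=onz(f,429,229,.131);print(P)
print(fitc(f,[(354,180),(366,159),(382,152),(410,152),(427,165),(434,185)],.05,.008))
for u,v in [(408,96),(491,256),(550,20)]: print(onz(f,u,v,.035))
print(onz(f,345,200,.085), [onz(f,u,v,.245) for u,v in [(370,320)]])
to([P[0],P[1],.19],90)"
```

```text
[0.60688157 0.11811371 0.131     ]
(array([0.60725623, 0.12305938]), array([-3.2,  1.3,  0.2,  0.7, -0.4, -2.1]))
[0.50097005 0.12151546 0.035     ]
[0.66958287 0.23067968 0.035     ]
[0.43268181 0.24579899 0.035     ]
[0.59485613 0.05660452 0.085     ] [array([0.61981359, 0.04472643, 0.245     ])]
tcp [ 0.5794 -0.0019  0.3007] yang 90.5 shift [-0.115  0.479  0.442] turn [-0.    -0.     0.003] q [ 0.48  0.37 -0.75  1.7   0.27  1.18  1.24]
```

{"op": "apply_moves", "data": {
  "rows": [
    [[-0.11, 0.48, 0.0], [0, 0, 0]],
    [[-0.11, 0.48, 0.0], [0, 0, 0]],
    [[-0.11, 0.48, 0.3], [0, 0, 0]],
    [[-0.11, 0.48, 0.45], [0, 0, 0]],
    [[-0.11, 0.48, 0.6], [0, 0, 0]],
    [[-0.11, 0.48, 0.67], [0, 0, 0]],
    [[-0.11, 0.48, 0.67], [0, 0, 0]]
  ]
}}

```text
clock: 3.32
tcp_pos: [0.6046, 0.1195, 0.1332]
orientation: [0.024, -3.14, 0.001]
contact_force: [0.0, -0.6, -0.9]
grip_width: 0.0853
gripper_force: 0.0
```

```bash
python3 -c "
from h import *
to([.607,0.118,.132],90); snap('wrist','w2.png')
f=snap('side','s2.png');cv2.imwrite('pics/s2.png',cv2.resize(f['frame'][150:330,150:430,::-1],(784,504)))"
```

```text
tcp [0.6046 0.1195 0.1332] yang 90.9 shift [-0.009 -0.006  0.005] turn [-0.    -0.     0.005] q [ 0.2   0.62 -0.68  1.77  0.47  0.93  0.9 ]
```

View pics/s2.png

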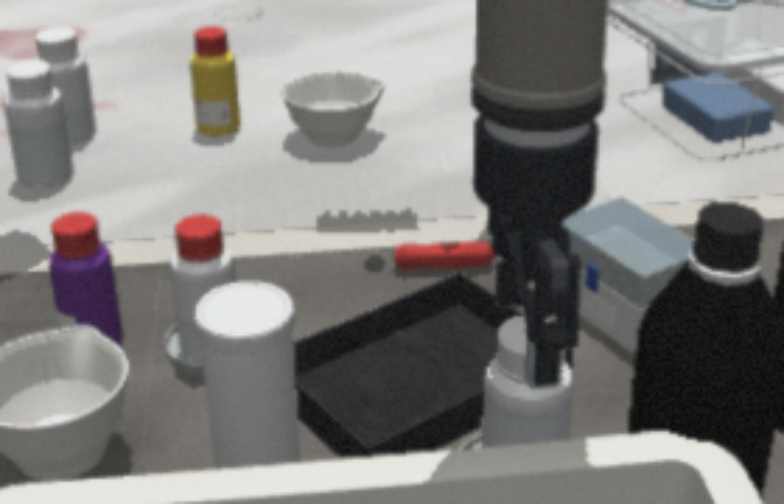

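The fingers straddle the white cap, with the near finger at (545,360) in the crop. The dark bottle is clear, so I'm closing.

{"op": "apply_moves", "data": {
  "rows": [
    [[-0.01, -0.005, 0.01], [0, 0, 0]],
    [[-0.01, -0.005, 0.01], [0, 0, 0]],
    [[-0.01, -0.005, 0.01], [0, 0, 0]],
    [[-0.01, -0.005, 0.01], [0, 0, 0]],
    [[-0.01, -0.005, 0.01], [0, 0, 0]],
    [[-0.01, -0.005, 0.01], [0, 0, 0]]
  ],
  "jaw": -1,
  "newtons": 35
}}

```text
clock: 4.18
tcp_pos: [0.6078, 0.1196, 0.1322]
orientation: [-0.029, 3.14, -0.0]
contact_force: [-0.4, -0.1, 6.5]
grip_width: 0.0441
gripper_force: 36.2
```

```bash
python3 -c "
from h import *
to([.565,0.245,.132],90)"
```

```text
tcp [0.6078 0.1196 0.1322] yang 91.1 shift [0.162 0.505 0.   ] turn [-0.     0.     0.006] q [ 0.2   0.62 -0.68  1.76  0.48  0.93  0.91]
```

{"op": "apply_moves", "data": {
  "rows": [
    [[0, 0, -0.12], [0, 0, 0]],
    [[0, 0, -0.26], [0, 0, 0]],
    [[0.06, 0.17, -0.27], [0, 0, 0]],
    [[0.12, 0.35, -0.27], [0, 0, 0]],
    [[0.18, 0.51, -0.27], [0, 0, 0]],
    [[0.18, 0.51, -0.2], [0, 0, 0]],
    [[0.18, 0.51, -0.11], [0, 0, 0]],
    [[0.18, 0.51, -0.04], [0, 0, 0]],
    [[0.18, 0.51, -0.008], [0, 0, 0]],
    [[0.18, 0.51, -0.005], [0, 0, 0]]
  ]
}}

```text
clock: 5.42
tcp_pos: [0.5607, 0.2452, 0.1336]
orientation: [-0.027, 3.141, -0.002]
contact_force: [-3.5, -3.5, 14.6]
grip_width: 0.0439
gripper_force: 38.4
```

```bash
python3 -c "
from h import *
to([.56,0.25,.132],90);snap('wrist','w3.png')"
```

```text
tcp [0.5607 0.2452 0.1336] yang 91.0 shift [0.002 0.019 0.006] turn [-0.     0.     0.005] q [-0.    0.61 -0.7   1.78  0.48  0.93  0.68]
```

View pics/w3.png

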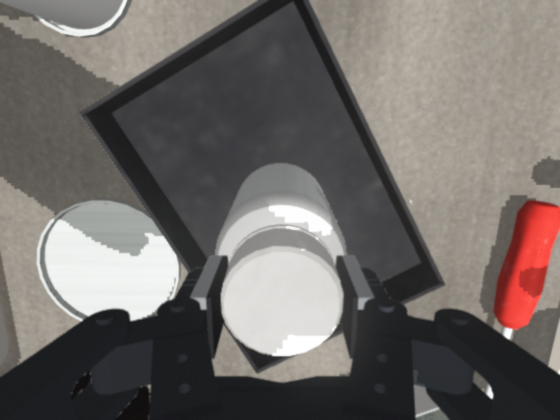

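The wide bottle stands upright in the tray with its cap at (282,300). The empty large dish is in full view, centred about (108,263).

{"op": "apply_moves", "data": {
  "rows": [
    [[0, 0, 0], [0, 0, 0]],
    [[0, 0, 0], [0, 0, 0]],
    [[0, 0, 0], [0, 0, 0]],
    [[0, 0, 0], [0, 0, 0]],
    [[0, 0, -0.1], [0, 0, 0]],
    [[0, 0, -0.25], [0, 0, 0]],
    [[0, 0, -0.45], [0, 0, 0]],
    [[0, 0, -0.45], [0, 0, 0]]
  ],
  "jaw": 1
}}

```text
clock: 6.48
tcp_pos: [0.5616, 0.2479, 0.2494]
orientation: [-0.029, 3.134, 0.005]
contact_force: [0.8, 0.4, -0.9]
grip_width: 0.0854
gripper_force: 0.0
```

```bash
python3 -c "
from h import *
f=load('w3.png')
print('large',fitc(f,[(38,255),(60,215),(105,201),(150,217),(180,265),(165,305),(110,325),(60,305)],.05,.008))
print('small',fitc(f,[(40,20),(58,32),(78,36),(100,33),(117,21),(127,5)],.034,.008))
to([.45,0.16,.245],90);snap('wrist','w4.png')"
```

```text
large (array([0.6052905 , 0.12266425]), array([-0.6, -2.2, -1.7, -1. ,  0. , -2.2, -2.7, -0.3]))
small (array([0.42146149, 0.12142642]), array([-0.1,  0.3, -0.2,  0.1,  0. , -0. ]))
tcp [0.5616 0.2479 0.2494] yang 91.1 shift [ 0.453 -0.343  0.013] turn [0.001 0.002 0.006] q [ 0.05  0.49 -0.77  1.68  0.37  1.12  0.76]
```

View pics/w4.png

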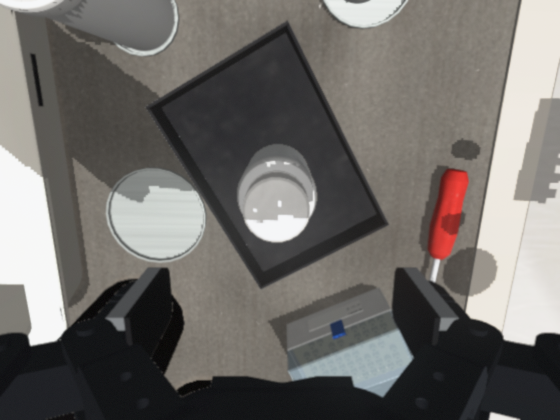

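{"op": "apply_moves", "data": {
  "rows": [
    [[0.2, -0.2, 0], [0, 0, 0.006]],
    [[0.4, -0.38, 0], [0, 0.002, 0.006]],
    [[0.55, -0.51, 0], [0, 0.002, 0.006]],
    [[0.55, -0.51, 0], [0, 0.002, 0.006]],
    [[0.55, -0.51, 0], [0, 0.002, 0.006]]
  ]
}}

```text
clock: 7.15
tcp_pos: [0.4249, 0.1159, 0.2447]
orientation: [-0.001, -3.135, 0.0]
contact_force: [1.5, 0.3, 0.6]
grip_width: 0.0855
gripper_force: 0.0
```

```bash
python3 -c "
from h import *
to([.4215,0.122,.157],90);f=snap('wrist','w5.png');
f4=load('w4.png');print(fitc(f4,[(108,213),(120,185),(155,168),(190,182),(205,213),(196,242),(155,262),(118,243)],.05,.008))
print(proj(f,[[.4215,.122,.167]]))"
```

```text
tcp [0.4249 0.1159 0.2447] yang 90.0 shift [0.011 0.024 0.351] turn [-0.    -0.002 -0.   ] q [ 0.37  0.19 -0.85  2.05  0.17  0.97  1.  ]
(array([0.60627936, 0.12283554]), array([-1.5, -3.4, -0. ,  0.8, -1.1, -3.6, -0.3,  0.6]))
[[294.45151997 227.8235508 ]]
```

View pics/w5.png

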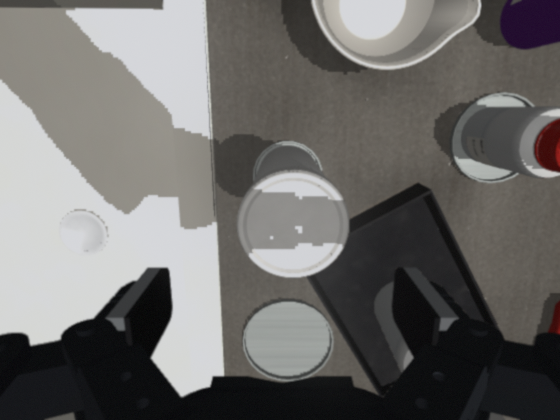

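The pot lid is at (293,224), between the fingers and within 2 mm of the prediction. Descending now.

{"op": "apply_moves", "data": {
  "rows": [
    [[0.018, 0.024, 0.05], [0, -0.002, 0]],
    [[0.018, 0.024, 0.18], [0, -0.002, 0]],
    [[0.018, 0.024, 0.28], [0, -0.002, 0]],
    [[0.018, 0.024, 0.35], [0, -0.002, 0]],
    [[0.018, 0.024, 0.352], [0, -0.002, 0]],
    [[0.018, 0.024, 0.352], [0, -0.002, 0]]
  ]
}}

```text
clock: 7.95
tcp_pos: [0.4201, 0.1227, 0.1575]
orientation: [-0.001, 3.141, 0.001]
contact_force: [-0.0, 0.0, 0.6]
grip_width: 0.0853
gripper_force: 0.0
```

{"op": "apply_moves", "data": {
  "rows": [
    [[0, 0, 0], [0, 0, 0]],
    [[0, 0, 0], [0, 0, 0]],
    [[0, 0, 0], [0, 0, 0]],
    [[0, 0, 0], [0, 0, 0]],
    [[0, 0, 0], [0, 0, 0]],
    [[0, 0, 0], [0, 0, 0]]
  ],
  "jaw": -1,
  "newtons": 40
}}

```text
clock: 8.7
tcp_pos: [0.4205, 0.1223, 0.1581]
orientation: [0.001, 3.139, 0.0]
contact_force: [-0.9, 0.8, 5.9]
grip_width: 0.0622
gripper_force: 43.0
```

```bash
python3 -c "
from h import *
to([.606,0.123,.157],90)
f=load('w5.png');print(fitc(f,[(453,140),(456,120),(470,104),(505,94),(535,103),(465,172),(490,182),(510,176)],.042,.008))"
```

```text
tcp [0.4205 0.1223 0.1581] yang 90.0 shift [-0.742  0.003  0.006] turn [ 0.     0.001 -0.   ] q [ 0.27  0.32 -0.8   2.15  0.33  0.79  0.83]
(array([0.38486285, 0.31708891]), array([-1.2,  1.4,  0.3, -2.9,  0.8, -0.7,  0.3, -1.4]))
```

{"op": "apply_moves", "data": {
  "rows": [
    [[0, 0, -0.12], [0, 0, 0]],
    [[0, 0, -0.27], [0, 0, 0]],
    [[-0.2, 0, -0.27], [0, 0, 0]],
    [[-0.4, 0, -0.27], [0, 0, 0]],
    [[-0.6, 0, -0.27], [0, 0, 0]],
    [[-0.74, 0.003, -0.27], [0, 0, 0]],
    [[-0.74, 0.003, -0.27], [0, 0, 0]]
  ]
}}

```text
clock: 9.57
tcp_pos: [0.6068, 0.1222, 0.2243]
orientation: [0.004, 3.141, 0.002]
contact_force: [-0.2, 1.2, -1.6]
grip_width: 0.0625
gripper_force: 44.5
```

```bash
python3 -c "
from h import *
to([.606,0.123,.159],90);f=snap('wrist','w6.png');f=snap('side','s6.png');cv2.imwrite('pics/s6.png',cv2.resize(np.hstack([f['frame'][100:400,150:450,::-1],load('w6.png')['frame'][0:300,:300,::-1]]),(800,400)))"
```

```text
tcp [0.6068 0.1222 0.2243] yang 89.9 shift [0.003 0.003 0.261] turn [ 0.     0.    -0.001] q [ 0.24  0.52 -0.74  1.69  0.39  1.08  0.95]
```

View pics/s6.png

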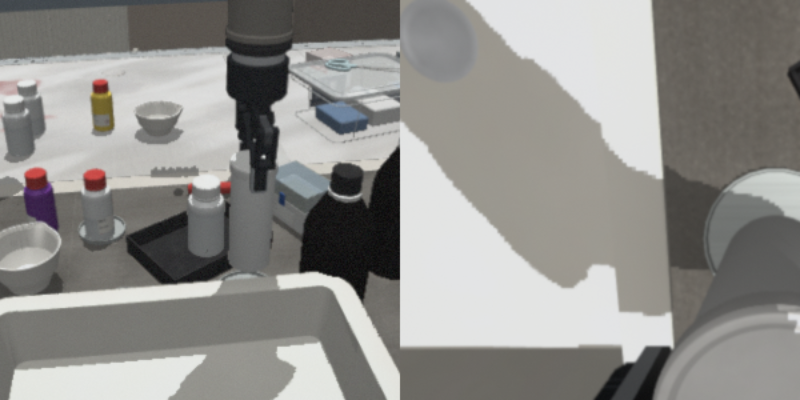

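The pot hangs upright above the large dish at (250,270) in the crop. Lowering it.

{"op": "apply_moves", "data": {
  "rows": [
    [[0.003, 0.003, 0.1], [0, 0, 0]],
    [[0.003, 0.003, 0.2], [0, 0, 0]],
    [[0.003, 0.003, 0.25], [0, 0, 0]],
    [[0.003, 0.003, 0.262], [0, 0, 0]],
    [[0.003, 0.003, 0.266], [0, 0, 0]],
    [[0.003, 0.003, 0.266], [0, 0, 0]]
  ]
}}

```text
clock: 10.42
tcp_pos: [0.6044, 0.1238, 0.1589]
orientation: [0.0, 3.14, 0.0]
contact_force: [0.4, -1.2, -1.6]
grip_width: 0.0622
gripper_force: 44.5
```

{"op": "apply_moves", "data": {
  "rows": [
    [[0, 0, 0], [0, 0, 0]],
    [[0, 0, 0], [0, 0, 0]],
    [[0, 0, 0], [0, 0, 0]],
    [[0, 0, 0], [0, 0, 0]],
    [[0, 0, -0.1], [0, 0, 0]],
    [[0, 0, -0.25], [0, 0, 0]],
    [[0, 0, -0.4], [0, 0, 0]],
    [[0, 0, -0.4], [0, 0, 0]]
  ],
  "jaw": 1
}}

```text
clock: 11.42
tcp_pos: [0.6055, 0.1246, 0.2615]
orientation: [0.0, 3.136, 0.002]
contact_force: [0.1, 0.6, -0.3]
grip_width: 0.0854
gripper_force: 0.0
```

```bash
python3 -c "
from h import *
to([.5,0.25,.255],90);f=snap('wrist','w7.png')
print(proj(f,[[.606,.123,.167]]))"
```

```text
tcp [0.6055 0.1246 0.2615] yang 90.0 shift [0.422 0.502 0.024] turn [ 0.     0.002 -0.   ] q [ 0.25  0.48 -0.76  1.66  0.36  1.14  0.97]
[[280.39433487 223.44136393]]
```

View pics/w7.png

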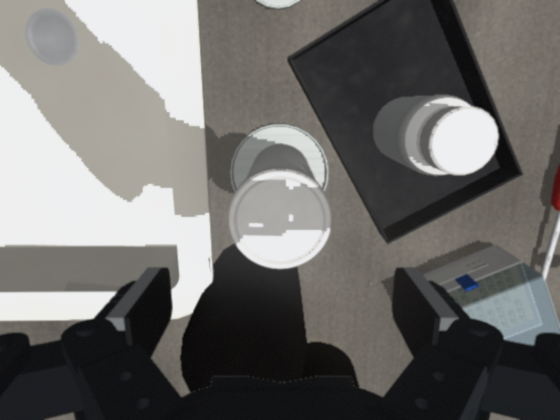

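{"op": "apply_moves", "data": {
  "rows": [
    [[0.2, 0.15, 0], [0, 0.002, 0]],
    [[0.38, 0.32, 0], [0, 0.002, 0]],
    [[0.55, 0.47, 0], [0, 0.002, 0]],
    [[0.72, 0.62, 0.05], [0, 0.002, 0]],
    [[0.86, 0.73, 0.1], [0, 0.002, 0]],
    [[0.86, 0.73, 0.15], [0, 0.002, 0]],
    [[0.86, 0.73, 0.15], [0, 0.002, 0]]
  ]
}}

```text
clock: 12.35
tcp_pos: [0.3887, 0.3048, 0.219]
orientation: [-0.0, -3.133, 0.004]
contact_force: [-0.4, -0.6, -0.6]
grip_width: 0.0853
gripper_force: 0.0
```

```bash
python3 -c "
from h import *
f=load('w7.png');print(fitc(f,[(231,170),(238,150),(255,132),(278,124),(303,130),(320,147),(328,170),(326,185)],.05,.008),onz(f,280,219.5,.167))
print('parked',onz(f,462,141,.132))
to([.384,0.313,.123],90);f=snap('wrist','w8.png')
print(proj(f,[[.384,.313,.122]]))"
```

```text
(array([0.60726289, 0.1219763 ]), array([-0.8, -1.5, -0.6,  0.9,  0.7, -0.6, -0.7, -1.5])) [0.60351672 0.12276333 0.167     ]
parked [0.56057733 0.24209083 0.132     ]
tcp [0.3887 0.3048 0.219 ] yang 90.0 shift [0.015 0.033 0.384] turn [-0.001 -0.003 -0.   ] q [-0.05  0.35 -0.88  1.97  0.32  0.98  0.49]
[[297.12351817 216.26357696]]
```

View pics/w8.png

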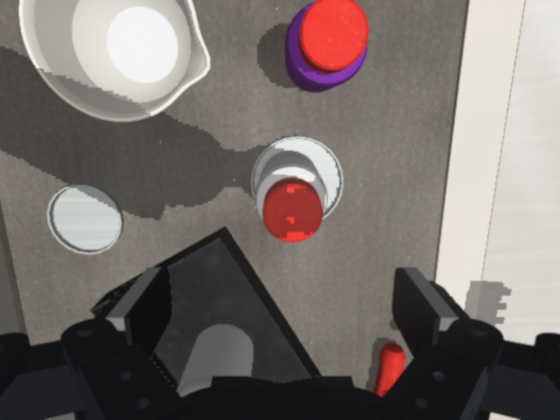

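The slim bottle's red cap is at (292,210) in the medium dish. The purple look-alike is at (333,35) and the empty small dish at (85,219).

{"op": "apply_moves", "data": {
  "rows": [
    [[0.03, 0.02, 0.05], [0, -0.003, 0]],
    [[0.03, 0.02, 0.18], [0, -0.003, 0]],
    [[0.03, 0.02, 0.3], [0, -0.003, 0]],
    [[0.03, 0.02, 0.375], [0, -0.003, 0]],
    [[0.03, 0.02, 0.384], [0, -0.003, 0]],
    [[0.03, 0.02, 0.384], [0, -0.003, 0]]
  ]
}}

```text
clock: 13.15
tcp_pos: [0.3815, 0.3114, 0.1253]
orientation: [0.001, 3.138, 0.001]
contact_force: [0.7, 0.7, 0.7]
grip_width: 0.0853
gripper_force: 0.0
```

{"op": "apply_moves", "data": {
  "rows": [
    [[0, 0, 0], [0, 0, 0]],
    [[0, 0, 0], [0, 0, 0]],
    [[0, 0, 0], [0, 0, 0]],
    [[0, 0, 0], [0, 0, 0]],
    [[0, 0, 0], [0, 0, 0]],
    [[0, 0, 0], [0, 0, 0]],
    [[0, 0, 0], [0, 0, 0]]
  ],
  "jaw": -1,
  "newtons": 35
}}

```text
clock: 14.02
tcp_pos: [0.3812, 0.3113, 0.1252]
orientation: [0.0, 3.137, 0.0]
contact_force: [0.9, -0.9, 5.8]
grip_width: 0.0365
gripper_force: 34.6
```

```bash
python3 -c "
from h import *
f=load('w8.png');print('cap',onz(f,292,210,.122))
print('med',fitc(f,[(252,180),(258,158),(275,143),(298,137),(325,146),(340,168),(342,185),(330,213)],.042,.008))
print('small',fitc(f,[(47,216),(57,195),(83,185),(112,197),(122,222),(113,245),(88,254),(60,240)],.034,.008))
to([.4215,0.1215,.123],90)"
```

```text
cap [0.38007835 0.30986987 0.122     ]
med (array([0.38731054, 0.31697784]), array([-1.7, -0.2, -0.4,  0.1,  0.2, -0.6, -0.9, -0.8]))
small (array([0.4212006 , 0.12250437]), array([ 0.9, -1.4, -1. ,  0.6, -0.8, -0.8, -0.3, -1.1]))
tcp [0.3812 0.3113 0.1252] yang 90.0 shift [-0.161 -0.759  0.01 ] turn [ 0.     0.001 -0.   ] q [-0.17  0.47 -0.79  2.06  0.48  0.79  0.32]
```

{"op": "apply_moves", "data": {
  "rows": [
    [[0, 0, -0.12], [0, 0, 0]],
    [[0, 0, -0.26], [0, 0, 0]],
    [[-0.04, -0.2, -0.27], [0, 0, 0]],
    [[-0.08, -0.4, -0.27], [0, 0, 0]],
    [[-0.12, -0.6, -0.27], [0, 0, 0]],
    [[-0.16, -0.757, -0.27], [0, 0, 0]],
    [[-0.16, -0.757, -0.27], [0, 0, 0]],
    [[-0.16, -0.757, -0.27], [0, 0, 0]]
  ]
}}

```text
clock: 15.02
tcp_pos: [0.4205, 0.1224, 0.1923]
orientation: [-0.0, 3.138, 0.001]
contact_force: [0.3, 0.5, -1.3]
grip_width: 0.0361
gripper_force: 35.8
```

```bash
python3 -c "
from h import *
to([.421,0.122,.1255],90)"
```

```text
tcp [0.4205 0.1224 0.1923] yang 90.0 shift [-0.001 -0.002  0.267] turn [0.    0.001 0.   ] q [ 0.33  0.27 -0.85  2.12  0.27  0.86  0.89]
```

{"op": "apply_moves", "data": {
  "rows": [
    [[-0.002, -0.001, 0.1], [0, 0, 0]],
    [[-0.002, -0.001, 0.2], [0, 0, 0]],
    [[-0.002, -0.001, 0.25], [0, 0, 0]],
    [[-0.002, -0.001, 0.262], [0, 0, 0]],
    [[-0.002, -0.001, 0.268], [0, 0, 0]],
    [[-0.002, -0.001, 0.268], [0, 0, 0]]
  ]
}}

```text
clock: 15.78
tcp_pos: [0.4218, 0.1218, 0.1258]
orientation: [0.0, 3.137, 0.0]
contact_force: [1.2, 0.0, -2.0]
grip_width: 0.0361
gripper_force: 35.7
```

{"op": "apply_moves", "data": {
  "rows": [
    [[0, 0, 0], [0, 0, 0]],
    [[0, 0, 0], [0, 0, 0]],
    [[0, 0, 0], [0, 0, 0]],
    [[0, 0, 0], [0, 0, 0]],
    [[0, 0, -0.1], [0, 0, 0]],
    [[0, 0, -0.25], [0, 0, 0]],
    [[0, 0, -0.45], [0, 0, 0]],
    [[0, 0, -0.45], [0, 0, 0]]
  ],
  "jaw": 1
}}

```text
clock: 16.77
tcp_pos: [0.423, 0.1226, 0.241]
orientation: [0.001, 3.132, 0.001]
contact_force: [-0.6, 0.2, -0.7]
grip_width: 0.0855
gripper_force: 0.0
```

```bash
python3 -c "
from h import *
to([.561,0.2435,.22],90);f=snap('wrist','w9.png')
print(proj(f,[[.421,.122,.122]]))"
```

```text
tcp [0.423  0.1226 0.241 ] yang 90.0 shift [-0.551  0.484  0.09 ] turn [ 0.     0.003 -0.   ] q [ 0.39  0.19 -0.89  2.07  0.19  0.95  0.97]
[[282.05535606 207.47775493]]
```

View pics/w9.png

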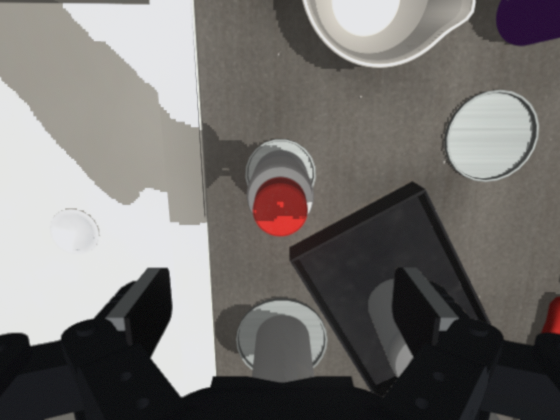

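The slim bottle is seated in the small dish, with its cap at (280,206) against a prediction of (282,207). The medium dish is empty at (492,136). Next I go back for the wide bottle.

{"op": "apply_moves", "data": {
  "rows": [
    [[-0.18, 0.16, 0], [0, 0.003, 0]],
    [[-0.36, 0.32, 0], [0, 0.003, 0]],
    [[-0.55, 0.48, 0], [0, 0.003, 0]],
    [[-0.55, 0.485, 0], [0, 0.003, 0]],
    [[-0.55, 0.485, 0.12], [0, 0.003, 0]],
    [[-0.55, 0.485, 0.27], [0, 0.003, 0]],
    [[-0.55, 0.485, 0.39], [0, 0.003, 0]],
    [[-0.55, 0.485, 0.425], [0, 0.003, 0]],
    [[-0.55, 0.485, 0.43], [0, 0.003, 0]]
  ]
}}

```text
clock: 17.95
tcp_pos: [0.5583, 0.2425, 0.1303]
orientation: [0.0, -3.134, 0.001]
contact_force: [-0.3, 0.4, 0.3]
grip_width: 0.0854
gripper_force: 0.0
```

{"op": "apply_moves", "data": {
  "rows": [
    [[0, 0, 0], [0, 0, 0]],
    [[0, 0, 0], [0, 0, 0]],
    [[0, 0, 0], [0, 0, 0]],
    [[0, 0, 0], [0, 0, 0]],
    [[0, 0, 0], [0, 0, 0]],
    [[0, 0, 0], [0, 0, 0]],
    [[0, 0, 0], [0, 0, 0]]
  ],
  "jaw": -1,
  "newtons": 35
}}

```text
clock: 18.82
tcp_pos: [0.5595, 0.2434, 0.1319]
orientation: [0.0, -3.137, -0.001]
contact_force: [-0.7, 0.4, 6.1]
grip_width: 0.0441
gripper_force: 35.9
```

```bash
python3 -c "
from h import *
to([.387,0.3167,.132],90)"
```

```text
tcp [0.5595 0.2434 0.1319] yang 90.0 shift [0.69  0.293 0.003] turn [ 0.    -0.001  0.   ] q [ 0.03  0.63 -0.75  1.78  0.52  0.94  0.64]
```

{"op": "apply_moves", "data": {
  "rows": [
    [[0, 0, -0.12], [0, 0, 0]],
    [[0, 0, -0.26], [0, 0, 0]],
    [[0.18, 0.07, -0.27], [0, 0, 0]],
    [[0.36, 0.15, -0.27], [0, 0, 0]],
    [[0.54, 0.22, -0.27], [0, 0, 0]],
    [[0.69, 0.293, -0.27], [0, 0, 0]],
    [[0.69, 0.293, -0.27], [0, 0, 0]],
    [[0.69, 0.293, -0.27], [0, 0, 0]]
  ]
}}

```text
clock: 19.82
tcp_pos: [0.3872, 0.3156, 0.1991]
orientation: [-0.0, -3.136, 0.001]
contact_force: [0.5, -0.4, -2.1]
grip_width: 0.044
gripper_force: 37.1
```

```bash
python3 -c "
from h import *
to([.3865,0.3167,.1315],90)"
```

```text
tcp [0.3872 0.3156 0.1991] yang 90.0 shift [0.001 0.005 0.271] turn [-0.    -0.002 -0.   ] q [-0.07  0.39 -0.89  1.98  0.37  0.95  0.42]
```

{"op": "apply_moves", "data": {
  "rows": [
    [[0.002, 0.005, 0.1], [0, -0.002, 0]],
    [[0.002, 0.005, 0.2], [0, -0.002, 0]],
    [[0.002, 0.005, 0.25], [0, -0.002, 0]],
    [[0.002, 0.005, 0.266], [0, -0.002, 0]],
    [[0.002, 0.005, 0.273], [0, -0.002, 0]],
    [[0.002, 0.005, 0.273], [0, -0.002, 0]]
  ]
}}

```text
clock: 20.58
tcp_pos: [0.3862, 0.3176, 0.1316]
orientation: [0.0, 3.141, 0.001]
contact_force: [0.5, 0.1, -2.8]
grip_width: 0.0439
gripper_force: 37.1
```

{"op": "apply_moves", "data": {
  "rows": [
    [[0, 0, 0], [0, 0, 0]],
    [[0, 0, 0], [0, 0, 0]],
    [[0, 0, 0], [0, 0, 0]],
    [[0, 0, 0], [0, 0, 0]],
    [[0, 0, -0.1], [0, 0, 0]],
    [[0, 0, -0.25], [0, 0, 0]],
    [[0, 0, -0.45], [0, 0, 0]],
    [[0, 0, -0.5], [0, 0, 0]],
    [[0, 0, -0.5], [0, 0, 0]]
  ],
  "jaw": 1
}}

```text
clock: 21.7
tcp_pos: [0.3861, 0.3174, 0.2563]
orientation: [0.001, 3.14, 0.0]
contact_force: [0.0, -0.7, 0.4]
grip_width: 0.0856
gripper_force: 0.0
```

```bash
python3 -c "
from h import *
f=snap('wrist','w10.png');g=snap('side','s10.png')
print(proj(f,[[.387,.3167,.131],[.606,.1225,.167],[.421,.122,.122]]),proj(g,[[.387,.3167,.131],[.606,.1225,.167],[.421,.122,.122]]))
cv2.imwrite('pics/m10.png',cv2.resize(np.hstack([f['frame'][:300,:400,::-1],g['frame'][130:430,120:420,::-1]]),(800,343)))"
```

```text
[[282.01637889 210.53973201]
 [ 17.30605747 510.79218098]
 [ 12.51637263 252.27460337]] [[221.88131049 225.03432834]
 [338.59211724 251.71255084]
 [238.36828231 279.72567756]]Traceback (most recent call last):
  File "<string>", line 5, in <module>
    cv2.imwrite('pics/m10.png',cv2.resize(np.hstack([f['frame'][:300,:400,::-1],g['frame'][130:430,120:420,::-1]]),(800,343)))
                                          ~~~~~~~~~^^^^^^^^^^^^^^^^^^^^^^^^^^^^^^^^^^^^^^^^^^^^^^^^^^^^^^^^^^^^^^^
    return _nx.concatenate(arrs, 1, dtype=dtype, casting=casting)
           ~~~~~~~~~~~~~~~^^^^^^^^^^^^^^^^^^^^^^^^^^^^^^^^^^^^^^^
ValueError: all the input array dimensions except for the concatenation axis must match exactly, but along dimension 0, the array at index 0 has size 300 and the array at index 1 has size 290
```

{"op": "apply_moves", "data": {
  "rows": [
    [[-0.1, -0.2, -0.1], [0, 0, 0]],
    [[-0.2, -0.4, -0.15], [0, 0, 0]],
    [[-0.3, -0.6, -0.15], [0, 0, 0]],
    [[-0.4, -0.8, -0.15], [0, 0, 0]],
    [[-0.45, -1, -0.15], [0, 0, 0]],
    [[-0.45, -1, -0.15], [0, 0, 0]]
  ]
}}

```text
clock: 22.55
tcp_pos: [0.4986, 0.0622, 0.2912]
orientation: [-0.013, -3.138, 0.002]
contact_force: [0.7, 0.3, 1.1]
grip_width: 0.0853
gripper_force: 0.0
```

{"op": "apply_moves", "data": {
  "rows": [
    [[0, -0.25, 0], [0, 0, 0]],
    [[0, -0.5, 0], [0, 0, 0]],
    [[0, -0.75, 0], [0, 0, 0]],
    [[0, -1, 0], [0, 0, 0]],
    [[0, -1, 0], [0, 0, 0]],
    [[0, -1, 0], [0, 0, 0]]
  ]
}}

```text
clock: 23.3
tcp_pos: [0.4981, -0.1811, 0.2924]
orientation: [0.002, -3.14, -0.003]
contact_force: [0.6, 1.6, 0.1]
grip_width: 0.0854
gripper_force: 0.0
```

```bash
python3 -c "
from h import *
f=load('w10.png');g=snap('scene','c10.png')
T=[[.387,.3167,.131],[.606,.1225,.167],[.421,.122,.122]]
print(proj(g,T))
a=cv2.resize(f['frame'][80:290,180:390,::-1],(400,400))
b=cv2.resize(g['frame'][215:365,250:430,::-1],(400,333)); b=cv2.copyMakeBorder(b,0,67,0,0,0)
cv2.imwrite('pics/m11.png',np.hstack([a,b]))"
```

```text
[[274.29569201 268.76081989]
 [392.47747517 254.70625393]
 [341.76465356 313.2854967 ]]
```

View pics/m11.png

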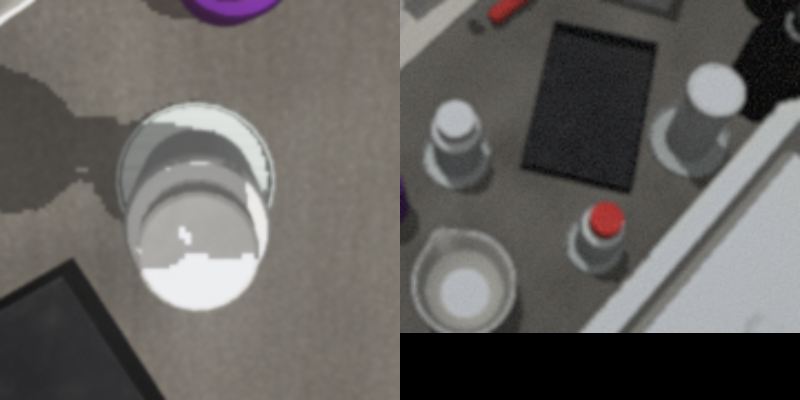

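In the final views, each item stands upright in its own dish, within about 3 mm of the measured dish centre:
- **Wide bottle:** cap at about (276,269), medium dish.
- **Pot:** lid at about (392,255), large dish.
- **Slim bottle:** cap at about (343,314), small dish.

The tray is empty and the arm is clear.

```bash
python3 -c "
from bench import job
print(job.hand_in())"
```

```text
the job is handed in; nothing more can be done
None
```

The job is handed in: pot in the large dish, white-capped bottle in the medium dish and red-capped bottle in the small dish, all upright and within about 3 mm of centre by the last camera check, with the tip box untouched and about 23 s of the 90 s used.

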